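# Fit the setting gauge into the slab roller's hidden keyway

## Robot

A 6-joint arm with a two-finger parallel gripper is mounted at the origin on a cart in front of the work surface, level with it; the furniture and walls round the work are solid. World frame = base frame: x ahead of the robot, y to its left, z up, the work surface at z = 0. Lengths are in m, angles in rad, forces in N, time in s.
With the tool pointing down it reaches from about 0.375 to 0.975 m from the base axis. Payload 3.8 kg.
Tool frame: the origin (TCP) lies at the very end of the fingers, on their centre line; the grasp point (between the pads) lies 19 mm behind it; z points along the fingers, y is the direction in which the jaws open and shut (so a half turn about z gives the same grasp; the last joint's range is limited). The gripper opens to 85 mm and grips with 20 to 120 N. Pads are 22 mm wide; open, the fingers measure 114 mm over their backs; the gripper's body (76 mm by 85 mm) begins 54 mm behind the grasp point. The pads swing forward as they close: fully open they stand 13 mm farther back than shut.
Start: joints at [-1.331, 0.264, 1.604, -0, 1.274, -0.037], TCP at [0.184, -0.649, 0.231] pointing down, gripper open.
Joint ranges: [-2.63, 2.63], [-0.94, 2.18], [0.31, 2.57], [-1.31, 4.45], [0, 2.66], [-2.55, 2.55]. Speed limits (rad/s): [2.57, 2.57, 3.14, 3.14, 3.14, 3.14].

## Interface

Orientations are given as a rotation vector (axis times angle).
In Python, from workcell import status, read_camera, camera_info, order gives the robot as it stands.
- The arm moves only by the tool move_arm, never from a script. Its argument "deltas" is a list of rows, each a list of 3 entries, a list of its own where there are three numbers: the turn, a rotation vector about the world's x, y, z as a fraction of full scale, then the shift along the world's x, y, z as a fraction of full scale, then the closure, from -1 (fully open) to 1 (shut), so that 0 is half open. A call has 1 to 20 rows; each row is the pose to reach, as a shift and turn from the pose commanded when the call began; what a row does not reach only later rows make up. Full scale, the value 1, is 0.1 m for a shift and pi/2 rad for a turn. A row lasts 1/8 s, in which the tool goes at most 62.5 mm and 10.7 degrees, less where a joint would pass 70% of its speed; a pose out of reach is approached as far as the arm can. A call with a number of a shift or a turn outside -1 to 1 is refused whole. A call with a gripper value outside its range is refused whole. The fingers move at their own pace and stop on an object; "grip_force" is the grip in N (left out, the last holds). Time passes only in rows, so rows that repeat a pose let the fingers close. It gives the time, the measured TCP pose, the force and the opening at its end, in the units of the state.
- status.read_state(): the state, without advancing time (a new reading comes with each control period).
- read_camera(name): name is "scene" or "side" or "wrist"; returns (picture, depth): 480x640x3 uint8, red, green, blue; 480x640 float32, m along the optical axis (not along the pixel's ray), 0 where there is no reading.
- camera_info(name): a dict with "K" (3x3 intrinsics, pixels), "R" (3x3) and "t" (3): a world point X has camera coordinates R X + t. Camera axes: x right, y down, z forward; pixel columns grow to the right and rows downward; lengths in m; the calibration is good to about 2 mm. A picture is of the moment at which its call begins: read the wrist's pose just before it. camera_info takes no time and is no camera call; for the wrist camera it gives the pose at the moment of the call.
- order.finish_job(): hands the job in, once; it reports no verdict.
The state is a dict: "time": time; "q": joint angles; "joint_vel": joint speeds; "joint_torque": joint torques, N m; "tool_pos": TCP position; "tcp_rot": TCP orientation; "wrist_force": force on the tool from outside, world axes, zero at the start; "torque": the same for the moment, N m; "width": opening from 0.0 (shut) to 1.0 (fully open).
Only numpy, scipy, OpenCV 4.12 (cv2) and the standard library are available. Lean on these libraries where they do the work, as an engineer would, in place of code of your own. Each camera call takes 0.05 s, during which the arm holds its last target. There are 200 camera calls.

## Task

Slide the setting gauge's flat blade into the low throat at the front of the slab roller, feel gently for the keyway hidden under the guard, and push the blade home until the gauge's cross-piece is against the roller's front all along. Leave the gauge there and let go. Do not ram it against the machine, and leave the loose things round about (rolling pin, guide strip, wooden rib, bowl) where they are.

Things in the scene. Friction and masses are not known exactly. Their poses are not given: they have to be found in the camera images.
- gauge: Tee-shaped setting gauge, 192 mm long, 0.18 kg, lying flat. Origin: underside, middle of the cross-piece's front (stop) face; +x along the blade to its nose, +z up. Steel blade x = 0 to 100 mm, 40 mm wide, 6 mm thick (z = 0 to 6). Cross-piece x = -12 to 0, 64 mm wide, 26 mm high. Wooden handle x = -92 to -12, upright bar 16 mm wide (y), 42 mm high.
- gauge_grip (a point): Point in the handle to grip from above, gauge frame (-52, 0, 30) mm; pinch the handle across its 16 mm (gauge y).
- gauge_nose (a point): Middle of the blade's front end, on its underside: gauge frame (100, 0, 0) mm.
- slab_roller: Bench slab roller, fixed: plywood bed, grey guard plate, steel roller above. Origin: table level under the middle of the guard's front face; +x into the machine, +z up. 150 deep, 210 wide, 81 mm high. Bed top 12 mm over the table; bed also stands out 35 mm before the front (x = -35 to 0). Guard z = 23 to 33 mm. Roller (44 mm diameter, along y) and cheeks stand on the guard from x = 62 mm on.
- throat (a point): Middle of the throat's mouth, on the bed's top: slab_roller frame (0, 0, 12) mm, same axes. The throat is a flat opening 11 mm high (up to the guard's underside) and 104 mm wide (y = -52 to 52).
- rolling_pin: Wooden rolling pin, 267 x 48 x 39 mm, bystander; origin under its middle, long axis y.
- guide_strip: Thin wooden strip, 300 x 24 x 8 mm, bystander; origin under its middle, long axis y.
- wood_rib: Oval wooden rib, 110 x 60 x 8 mm, bystander; origin under its middle, long axis y.
- bowl: Small speckled bowl, 105 mm wide, 44 mm high, bystander; origin under its middle.
- key_face (a point): Middle of the key bar's face inside the throat, slab_roller frame (45, 0, 12) mm. The fixed bar closes the throat here but for one keyway 45 mm wide with 2 mm lead-in corners, parallel to x, deep enough for the blade. The keyway's middle lies anywhere from y = -22 to 22 mm; it differs each time, is hidden and not reported: feel for it with the blade.
Things that resemble listed ones, but are neither listed nor needed, are in the scene too. What is shaped like the gauge but purple is not meant.

How it is judged:
By the outcome, as a careful person would: the job done as asked, in the order asked, and still so for the second after the job is handed in, with the robot touching nothing.
It also fails if it takes over 64 s, if anything falls off the work surface, if the arm or the gripper's body presses on something with over 40 N, if the wrist force passes 120 N, or if a joint passes its speed limit or range.

## Working session

There is one attempt and no reset: what is moved stays moved. The work goes in short steps, Python scripts to look and compute and a tool call to move; the robot and the scene stay as the last step left them, time stands still between calls to the robot, and variables do not carry over. Pictures are saved under pics/ and viewed, about 8 in all and at most 12, crops included, and the job is handed in when it is done.

Besides the shell and the picture viewer there is one more tool, called after "Emit:" as name([rows], argument=value, ...), one row to a line, values as JSON. move_arm: Moves the arm, as the interface text tells. Its arguments: {"type":"object","properties":{"deltas":{"type":"array","items":{"type":"array"}},"grip_force":{"type":"number"}},"required":["deltas"]}

```bash
mkdir -p pics; ls; cat > h.py <<'E'
import numpy as np, cv2
from workcell import status, read_camera, camera_info, order
def snap(n,f):
    i=camera_info(n); p,d=read_camera(n); cv2.imwrite(f'pics/{f}.png',p[:,:,::-1]); np.savez(f'{f}.npz',p=p,d=d,K=i['K'],R=i['R'],t=i['t'])
def world(f,u,v):
    z=np.load(f+'.npz'); d=z['d'][v-1:v+2,u-1:u+2]; d=np.median(d[d>0]) if (d>0).any() else 0
    c=np.linalg.inv(z['K'])@np.array([u,v,1.])*d
    return z['R'].T@(c-z['t'])
E
python3 - <<'E'
from h import *
print(status.read_state())
snap('scene','s0'); snap('side','d0')
E
```

```text
pics
{'time': 0.0, 'q': array([-1.33091824e+00,  2.64800081e-01,  1.60535238e+00,  6.57089433e-06,
        1.27369144e+00, -3.68993019e-02]), 'joint_vel': array([-0.00070116, -0.00134556, -0.00174074,  0.00058307, -0.00148152,
       -0.00081975]), 'joint_torque': array([-3.12052514e-03, -5.15117919e+01, -3.67317724e+01, -1.78409041e-04,
        1.30412015e-02, -7.25685368e-06]), 'tool_pos': array([ 0.18427869, -0.64861232,  0.22994207]), 'tcp_rot': array([-3.10933915e+00, -4.33062463e-01,  3.48213330e-04]), 'wrist_force': array([0.27495133, 0.59696548, 0.58015052]), 'torque': array([ 0.05204838, -0.0279315 ,  0.03744112]), 'width': 0.997694457261432}
```

View pics/s0.png

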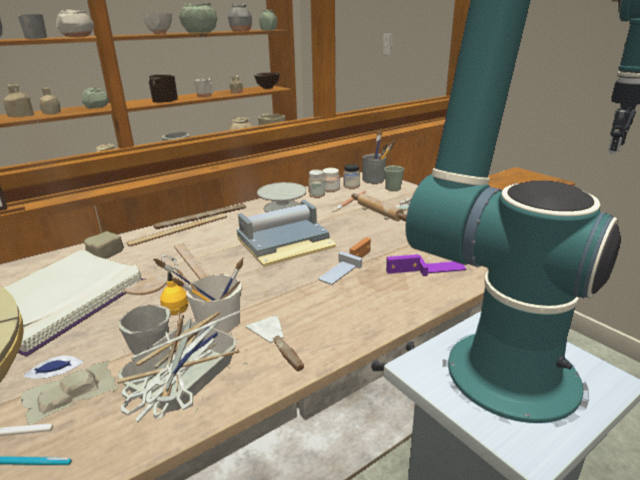

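View pics/d0.png

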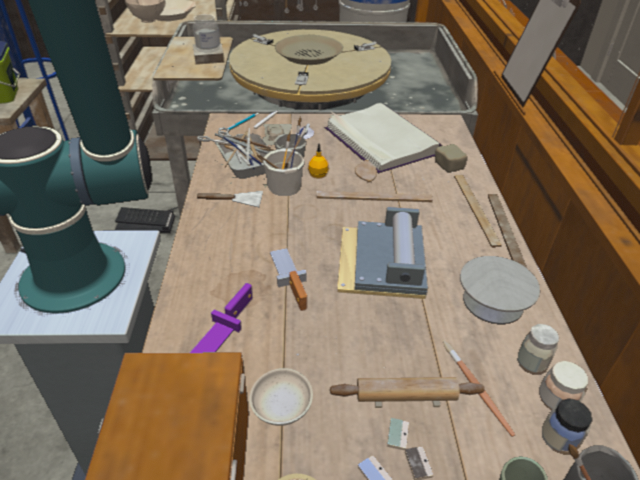

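Candidates for the gauge are the grey and wood tee at scene (345,266) / side (288,275), the purple tee at scene (425,265) / side (225,318), and the scraper at scene (275,340) / side (232,198). By the description it is the grey and wood tee. I'll check that in a crop and measure.

```bash
python3 - <<'E'
from h import *
a=cv2.imread('pics/d0.png')[190:320,250:440]
cv2.imwrite('pics/c0.png',cv2.resize(a,None,fx=4,fy=4,interpolation=cv2.INTER_CUBIC))
for u,v in [(278,255),(290,272),(300,295),(345,240),(345,285),(365,235),(365,285),(280,395),(390,390)]: print(u,v,world('d0',u,v).round(3))
E
```

```text
278 255 [0.436 0.061 0.006]
290 272 [ 0.465 -0.032  0.04 ]
300 295 [ 0.486 -0.1    0.042]
345 240 [0.59  0.105 0.012]
345 285 [ 0.58  -0.045  0.014]
365 235 [0.634 0.097 0.034]
365 285 [ 0.62  -0.059  0.028]
280 395 [ 0.451 -0.307  0.009]
390 390 [ 0.637 -0.317  0.035]
```

View pics/c0.png

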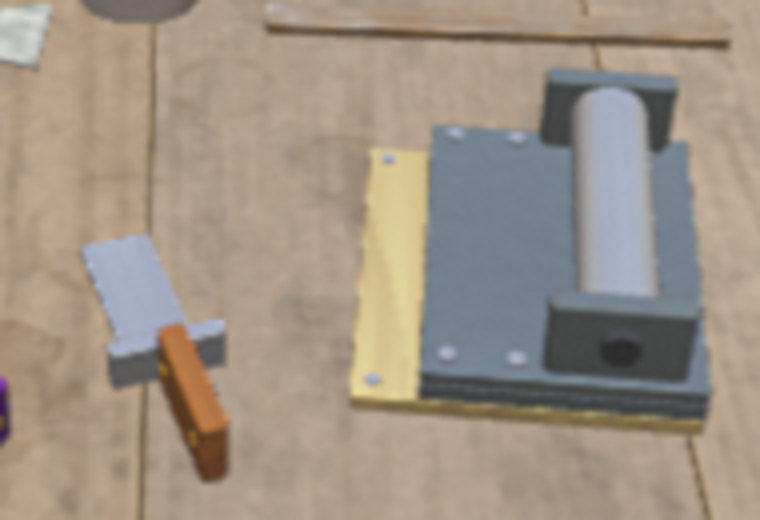

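The crop confirms the choice: a steel blade, a cross-piece and a brown upright handle. The blade points to about +y, and the roller's yellow bed faces the robot. Next I'll fit both from the depth clouds.

```bash
cat >> h.py <<'E'
def cloud(f):
    z=np.load(f+'.npz'); v,u=np.nonzero(z['d']>0); d=z['d'][v,u]
    c=(np.linalg.inv(z['K'])@np.stack([u,v,np.ones(len(u))])*d).T
    return (c-z['t'])@z['R'], z['p'][v,u].astype(int)
def rect(P):
    (c,s,a)=cv2.minAreaRect(P[:,:2].astype(np.float32)*1000); return np.round(c,1),np.round(s,1),round(a,2),len(P)
def box(P,x0,x1,y0,y1,z0,z1): return np.all((P>[x0,y0,z0])&(P<[x1,y1,z1]),axis=1)
E
python3 - <<'E'
from h import *
for f in ('d0','s0'):
    P,C=cloud(f)
    print(f,'table',np.median(P[box(P,.48,.55,0,.1,-.02,.02)][:,2]))
    m=box(P,.38,.55,-.15,.12,.034,.055); print('handle',rect(P[m]))
    m=box(P,.38,.55,-.15,.12,.003,.012); print('blade',rect(P[m]))
    m=box(P,.38,.55,-.15,.12,.003,.06); print('all',rect(P[m]))
    m=box(P,.5,.9,-.2,.25,.028,.038); print('guard',rect(P[m]),np.median(P[m],0))
    m=box(P,.5,.63,-.2,.25,.008,.017); print('bed',rect(P[m]))
E
```

```text
d0 table 0.0009189394471192501
handle (array([440.2, -86.3]), array([111.2,  81.2]), 23.33, 280)
blade (array([465. , -15.3]), array([268.9, 169.5]), 90.0, 1124)
all (array([464.9, -15.3]), array([268.9, 169.7]), 90.0, 1756)
guard (array([684.8,  38.1]), array([216.1, 150.4]), 83.33, 2792) [0.65687948 0.03148485 0.03389056]
bed (array([603.1,  45.2]), array([216. ,  64.7]), 86.64, 1050)
s0 table -0.0014259675628004768
handle (array([436.7, -77.5]), array([105.2,  78.9]), 17.58, 132)
blade (array([453.4,  -4.5]), array([172.7, 111.7]), 75.5, 453)
all (array([457.6,  -5.6]), array([172.7, 120.6]), 75.41, 882)
guard (array([744.3,  34.3]), array([212. , 283.7]), 84.26, 1360) [0.65579093 0.05051219 0.03136132]
bed (array([600.5,  49.9]), array([212.1,  60.2]), 84.8, 774)
```

```bash
python3 - <<'E'
from h import *
for u,v in [(130,360),(235,360),(170,420),(230,470),(240,400)]: print(u,v,world('d0',u,v).round(3))
P,C=cloud('d0')
m=box(P,.1,.9,-.7,.3,.06,.5); 
# height map max by 5cm cells
for x in np.arange(.1,.8,.1):
    print(round(x,1),[ (lambda q: round(q[:,2].max(),2) if len(q) else 0)(P[box(P,x,x+.1,y,y+.1,.005,.7)]) for y in np.arange(-.7,.3,.1)])
i=camera_info('wrist'); print(-i['R'].T@i['t'], i['R'][2], i['R'][0])
E
```

```text
130 360 [ 0.237 -0.347  0.162]
235 360 [ 0.391 -0.349  0.162]
170 420 [ 0.314 -0.446  0.163]
230 470 [ 0.399 -0.512  0.155]
240 400 [ 0.4   -0.399  0.136]
0.1 [0, 0, 0, 0, 0, np.float64(0.59), np.float64(0.59), np.float64(0.43), 0, 0]
0.2 [0, np.float64(0.17), np.float64(0.17), np.float64(0.17), np.float64(0.01), np.float64(0.01), np.float64(0.58), np.float64(0.28), np.float64(0.01), np.float64(0.02)]
0.3 [0, np.float64(0.17), np.float64(0.17), np.float64(0.17), np.float64(0.01), np.float64(0.05), np.float64(0.05), np.float64(0.01), np.float64(0.01), np.float64(0.02)]
0.4 [0, np.float64(0.16), np.float64(0.16), np.float64(0.16), np.float64(0.05), np.float64(0.04), np.float64(0.05), np.float64(0.01), np.float64(0.01), np.float64(0.12)]
0.5 [0, 0, np.float64(0.03), np.float64(0.04), np.float64(0.04), np.float64(0.01), np.float64(0.03), np.float64(0.02), np.float64(0.02), np.float64(0.01)]
0.6 [0, 0, np.float64(0.01), np.float64(0.04), np.float64(0.04), np.float64(0.01), np.float64(0.09), np.float64(0.08), np.float64(0.09), np.float64(0.01)]
0.7 [0, 0, np.float64(0.08), np.float64(0.04), np.float64(0.04), np.float64(0.01), np.float64(0.09), np.float64(0.08), np.float64(0.09), np.float64(0.01)]
[ 0.24998041 -0.63146248  0.37353717] [-0.25413198 -0.07092136 -0.96456576] [ 0.27458027 -0.96156278 -0.00164249]
```

Emit:
move_arm([
  [[0, 0, 0.06], [0.16, 0.33, 0.1], -1],
  [[0, 0, 0.12], [0.32, 0.67, 0.2], -1],
  [[0, 0, 0.17], [0.48, 1, 0.3], -1],
])

```text
time: 0.48
tool_pos: [0.2327, -0.5479, 0.2607]
tcp_rot: [-3.024, -0.847, -0.0]
wrist_force: [0.2, -0.4, 0.3]
width: 0.999
```

Emit:
move_arm([
  [[0, 0, 0.06], [0.16, 0.33, 0], -1],
  [[0, 0, 0.12], [0.32, 0.67, 0], -1],
  [[0, 0, 0.17], [0.48, 1, 0], -1],
])

```text
time: 0.85
tool_pos: [0.2807, -0.4478, 0.2608]
tcp_rot: [-2.885, -1.243, -0.0]
wrist_force: [0.8, -0.3, 0.5]
width: 0.998
```

Emit:
move_arm([
  [[0, 0, 0.06], [0.16, 0.33, 0], -1],
  [[0, 0, 0.12], [0.32, 0.67, 0], -1],
  [[0, 0, 0.17], [0.48, 1, 0], -1],
])

```text
time: 1.23
tool_pos: [0.3286, -0.3479, 0.2608]
tcp_rot: [-2.694, -1.615, 0.0]
wrist_force: [-0.2, -0.3, 0.2]
width: 0.998
```

Emit:
move_arm([
  [[0, 0, 0.06], [0.16, 0.33, 0], -1],
  [[0, 0, 0.12], [0.32, 0.67, 0], -1],
  [[0, 0, 0.17], [0.48, 1, 0], -1],
])

```text
time: 1.6
tool_pos: [0.3765, -0.2479, 0.2609]
tcp_rot: [-2.455, -1.96, 0.0]
wrist_force: [-0.3, 0.8, 0.5]
width: 1.001
```

Emit:
move_arm([
  [[0, 0, 0.06], [0.16, 0.33, 0], -1],
  [[0, 0, 0.12], [0.32, 0.67, 0], -1],
  [[0, 0, 0.17], [0.48, 1, 0], -1],
])

```text
time: 1.98
tool_pos: [0.4245, -0.148, 0.2609]
tcp_rot: [-2.172, -2.269, 0.0]
wrist_force: [0.5, -0.5, 0.3]
width: 1.002
```

Emit:
move_arm([
  [[0, 0, 0.06], [0.1, 0.2, 0], -1],
  [[0, 0, 0.12], [0.2, 0.4, 0], -1],
  [[0, 0, 0.17], [0.3, 0.6, 0], -1],
  [[0, 0, 0.17], [0.3, 0.6, 0], -1],
])

```text
time: 2.48
tool_pos: [0.4545, -0.0883, 0.2608]
tcp_rot: [-1.851, -2.537, 0.0]
wrist_force: [-1.1, -0.5, 0.5]
width: 1.004
```

```bash
python3 - <<'E'
from h import *
s=status.read_state(); print(s['time'],s['tool_pos'],s['tcp_rot'],s['q'])
snap('wrist','w1')
P,C=cloud('w1')
print('table',np.median(P[:,2]))
m=box(P,.38,.56,-.16,.12,.034,.055); print('handle',rect(P[m]))
E
```

```text
2.475 [ 0.45445884 -0.08827947  0.26080004] [-1.85121841e+00 -2.53709783e+00  4.09507696e-04] [-2.45749021e-01 -1.64410889e-01  1.99792179e+00  1.03983005e-04
  1.30902494e+00 -5.55860671e-01]
table 0.0016041199193044648
handle (array([436.7, -81.5]), array([112.7,  78.6]), 17.71, 1916)
```

View pics/w1.png

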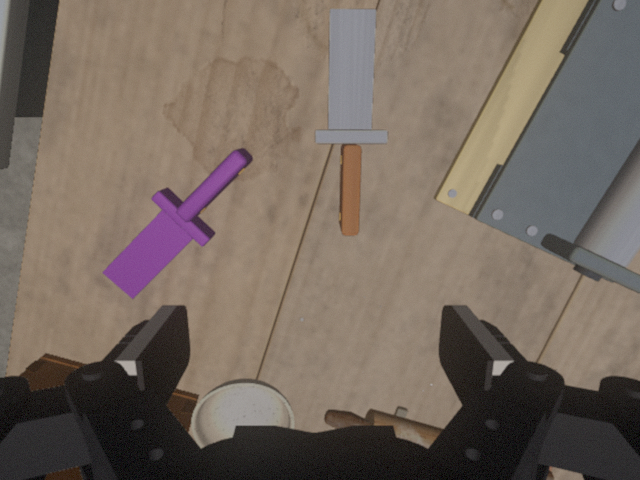

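The wrist view shows the gauge nearly upright in the image: blade nose at (353,10), cross-piece at (352,137), handle from (352,147) to (350,235). The purple decoy is at left.

```bash
python3 - <<'E'
from h import *
P,C=cloud('w1')
m=box(P,.44,.53,-.16,.05,.035,.055)&(C[:,0]>C[:,2]+30)&(P[:,2]>.037); H=P[m]; r=cv2.minAreaRect(H[:,:2].astype(np.float32)*1000); print('handle',r,np.median(H[:,2]))
m=box(P,.38,.53,-.16,.1,.02,.03); print('cross',rect(P[m]))
m=box(P,.38,.53,-.06,.15,.004,.011)&(abs(C[:,0]-C[:,2])<35); print('blade',rect(P[m]))
for p in [(353,10),(352,137),(352,152),(350,230)]: print(p,world('w1',*p).round(4))
m=box(P,.5,.9,-.2,.25,.028,.038); print('guard',rect(P[m]))
s=status.read_state(); print(s['tool_pos'])
E
```

```text
handle ((482.7145080566406, -66.78059387207031), (16.166282653808594, 78.6391372680664), 17.673831939697266) 0.04234881222913717
cross (array([439.4, -49.6]), array([ 95.6, 113.2]), 82.5, 1158)
blade (array([455.2,  22.3]), array([ 40.7, 117.3]), 18.42, 5426)
(353, 10) [0.4376 0.076  0.0065]
(352, 137) [ 0.4697 -0.024   0.0273]
(352, 152) [ 0.4724 -0.0357  0.0426]
(350, 230) [ 0.4929 -0.1003  0.043 ]
guard (array([613.1,  27.7]), array([247.3, 227.2]), 5.46, 22507)
[ 0.45419548 -0.0889611   0.26083799]
```

Emit:
move_arm([
  [[0, 0, 0], [0.14, 0.11, -0.5], -0.2],
  [[0, 0, 0], [0.285, 0.22, -1], -0.2],
])

```text
time: 2.78
tool_pos: [0.4837, -0.0682, 0.1611]
tcp_rot: [1.855, 2.532, 0.001]
wrist_force: [1.0, -0.3, -0.8]
width: 0.611
```

Emit:
move_arm([
  [[0, 0, 0], [0, 0, -0.5], -0.2],
  [[0, 0, 0], [0, 0, -1], -0.2],
  [[0, 0, 0], [0, 0, -1], -0.2],
])

```text
time: 3.15
tool_pos: [0.478, -0.0672, 0.0571]
tcp_rot: [-1.851, -2.527, 0.008]
wrist_force: [-0.5, -0.5, 0.0]
width: 0.604
```

```bash
python3 - <<'E'
from h import *
s=status.read_state(); print(s['time'],s['tool_pos'],s['width'])
snap('wrist','w2')
P,C=cloud('w2')
m=box(P,.44,.53,-.16,.05,.035,.055)&(C[:,0]>C[:,2]+30)&(P[:,2]>.037); H=P[m]; print('handle',rect(H))
E
```

```text
3.15 [ 0.47800889 -0.06719042  0.05710945] 0.6043898333646204
handle (array([482.7, -66.8]), array([16.1, 79.1]), 17.51, 6935)
```

View pics/w2.png

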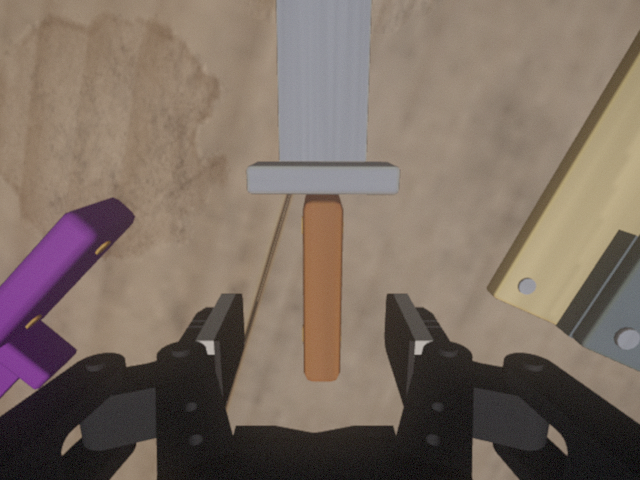

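The pads straddle the handle, at (215,320) and (405,320) with the handle at (322,300). I'll descend and grip.

Emit:
move_arm([
  [[0, 0, 0], [0, 0, -0.25], -0.2],
  [[0, 0, 0], [0, 0, -0.49], -0.2],
  [[0, 0, 0], [0, 0, -0.49], -0.2],
  [[0, 0, 0], [0, 0, -0.49], 0.3],
  [[0, 0, 0], [0, 0, -0.49], 0.6],
  [[0, 0, 0], [0, 0, -0.49], 1],
  [[0, 0, 0], [0, 0, -0.49], 1],
  [[0, 0, 0], [0, 0, -0.49], 1],
], grip_force=60)

```text
time: 4.2
tool_pos: [0.4846, -0.0678, 0.0143]
tcp_rot: [1.852, 2.534, 0.002]
wrist_force: [-0.5, -1.5, 6.4]
width: 0.177
```

Emit:
move_arm([
  [[0, 0, 0], [0, 0, 0.2], 1],
  [[0, 0, 0], [0, 0, 0.5], 1],
  [[0, 0, 0], [0, 0, 0.7], 1],
  [[0, 0, 0], [0, 0, 0.7], 1],
])

```text
time: 4.7
tool_pos: [0.4849, -0.0677, 0.0845]
tcp_rot: [1.851, 2.532, 0.003]
wrist_force: [0.1, -0.7, -1.1]
width: 0.176
```

```bash
python3 - <<'E'
from h import *
P,C=cloud('d0'); Q,D=cloud('w1')
for n,X in(('side',P),('w1',Q)):
    # guard front edge: guard-height points, per-y min x
    m=box(X,.57,.70,-.07,.17,.029,.037); G=X[m]
    ys=np.arange(-.045,.14,.01); pts=[]
    for y in ys:
        g=G[abs(G[:,1]-y)<.005]
        if len(g)>5: pts.append((y,np.percentile(g[:,0],2)))
    pts=np.array(pts); k=np.polyfit(pts[:,0],pts[:,1],1); print(n,'front x = %.4f + %.4f y'%(k[1],k[0]),np.degrees(np.arctan(k[0])),np.std(pts[:,1]-np.polyval(k,pts[:,0])), len(pts))
    m=box(X,.5,.635,-.2,.25,.008,.017); 
    m=box(X,.57,.9,-.2,.25,.029,.037); G=X[m]; a=np.arctan(k[0]); yl=-G[:,0]*-np.sin(a)*0+ (G[:,1]*np.cos(a)-G[:,0]*-np.sin(a)*-1*-1)
    ex=np.array([np.cos(a),-np.sin(a)]); ey=np.array([np.sin(a),np.cos(a)])
    l=G[:,:2]@ey; f=G[:,:2]@ex; print('guard y-range',np.percentile(l,[0.1,99.9]),'x',np.percentile(f,[.5,99.5]))
E
```

```text
side front x = 0.6061 + 0.1235 y 7.04139924300116 0.000910868866886689 19
guard y-range [0.01503038 0.22738624] x [0.60028393 0.74908384]
w1 front x = 0.6065 + 0.1109 y 6.329162488650568 0.0001661852009337469 19
guard y-range [0.0089646  0.21358427] x [0.60226344 0.69364173]
```

Emit:
move_arm([
  [[0, 0, -0.1], [-0.05, 0, 0], 1],
  [[0, 0, -0.21], [-0.1, 0, 0], 1],
  [[0, 0, -0.32], [-0.15, 0, 0], 1],
  [[0, 0, -0.43], [-0.2, 0, 0], 1],
  [[0, 0, -0.54], [-0.25, 0, 0], 1],
  [[0, 0, -0.64], [-0.3, 0, 0], 1],
])

```text
time: 5.45
tool_pos: [0.4517, -0.0671, 0.081]
tcp_rot: [-2.849, -1.321, 0.003]
wrist_force: [-0.4, 0.0, -1.6]
width: 0.177
```

Emit:
move_arm([
  [[0, 0, -0.1], [-0.05, 0.1, 0], 1],
  [[0, 0, -0.21], [-0.1, 0.2, 0], 1],
  [[0, 0, -0.32], [-0.15, 0.3, 0], 1],
  [[0, 0, -0.43], [-0.2, 0.45, 0], 1],
  [[0, 0, -0.54], [-0.25, 0.6, 0], 1],
  [[0, 0, -0.626], [-0.34, 0.8, 0], 1],
  [[0, 0, -0.626], [-0.34, 1, 0], 1],
])

```text
time: 6.32
tool_pos: [0.417, 0.0332, 0.0808]
tcp_rot: [3.137, -0.174, -0.005]
wrist_force: [0.0, 1.1, -1.4]
width: 0.178
```

Emit:
move_arm([
  [[0, 0, 0], [0, 0.2, 0], 1],
  [[0, 0, 0], [0, 0.39, 0], 1],
  [[0, 0, 0], [0, 0.39, 0], 1],
  [[0, 0, 0], [0, 0.39, 0], 1],
])

```text
time: 6.82
tool_pos: [0.4183, 0.0714, 0.0815]
tcp_rot: [3.136, -0.171, -0.002]
wrist_force: [-0.3, 0.3, -1.9]
width: 0.174
```

```bash
python3 - <<'E'
from h import *
s=status.read_state(); print(s['time'],s['tool_pos'],s['tcp_rot'],s['q'].round(2),s['wrist_force'],s['torque'])
snap('wrist','w3'); snap('side','d3')
E
```

```text
6.825 [0.41825722 0.0713779  0.08154521] [ 3.13639138e+00 -1.71382228e-01 -2.20151064e-03] [ 0.11 -0.07  2.26 -0.    0.94  1.79] [-0.31400958  0.31964527 -1.90121419] [ 0.0159666   0.01738315 -0.03482699]
```

View pics/w3.png

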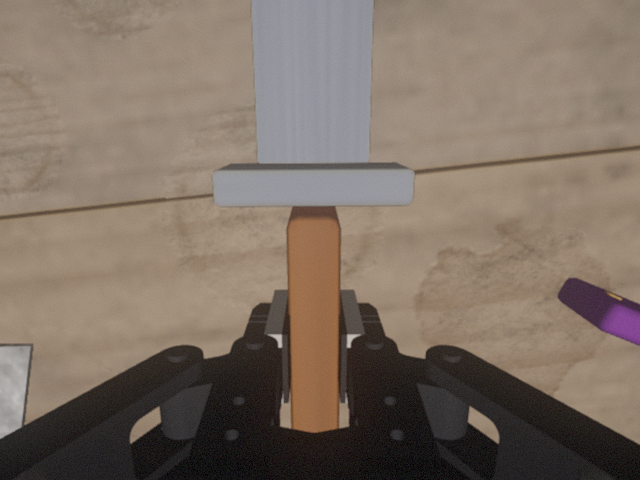

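The gauge is well gripped: cross-piece at (314,185), handle between the pads at (315,340). The roller is out of view, so I'll measure the gauge from this cloud and both objects together from the side camera.

```bash
python3 - <<'E'
from h import *
a=np.radians(6.3); ex=np.array([np.cos(a),-np.sin(a)]); ey=np.array([np.sin(a),np.cos(a)])
P,C=cloud('w3')
g=abs(C[:,0]-C[:,2])<35
m=box(P,.46,.62,-.05,.16,.066,.09)&g; B=P[m]; print('blade w3',rect(B)); 
A=np.c_[B,np.ones(len(B))]; k=np.linalg.lstsq(np.c_[B[:,:2]@ex-.5,B[:,:2]@ey,np.ones(len(B))],B[:,2],rcond=None)[0]; print('blade plane slope ex,ey (deg), z',np.degrees(k[:2]),k[2],np.median(B[:,2]))
l=B[:,:2]@ey; print('blade l range',np.percentile(l,[.5,99.5]))
m=box(P,.42,.52,0,.14,.09,.105)&g; print('cross',rect(P[m]),np.median(P[m][:,2]), 'f',np.percentile(P[m][:,:2]@ex,[1,99]),'l',np.percentile(P[m][:,:2]@ey,[.5,99.5]))
D,C=cloud('d3'); g=abs(C[:,0]-C[:,2])<35
m=box(D,.47,.6,0,.13,.066,.085)&g; B=D[m]; print('side blade',rect(B),np.median(B[:,2]),'f',np.percentile(B[:,:2]@ex,[1,99]),'l',np.percentile(B[:,:2]@ey,[1,50,99]))
z=np.load('d3.npz'); p=z['p'][200:310,230:440,::-1]; cv2.imwrite('pics/c3.png',cv2.resize(p,None,fx=3.8,fy=3.8,interpolation=cv2.INTER_CUBIC))
E
```

```text
blade w3 (array([492.5,  62.8]), array([59.9, 66.5]), 83.62, 19919)
blade plane slope ex,ey (deg), z [-2.02326656e+00  3.85942453e-04] 0.07391748895495492 0.07398915776708044
blade l range [0.09307363 0.13953716]
cross (array([449.7,  67.3]), array([64.4, 48.3]), 84.12, 8994) 0.093919211969751 f [0.41626191 0.46365469] l [0.08528337 0.14753804]
side blade (array([521.8,  60.8]), array([ 47.7, 102. ]), 81.23, 622) 0.0741450568742173 f [0.46233827 0.56126901] l [0.09588082 0.11423057 0.13983682]
```

View pics/c3.png

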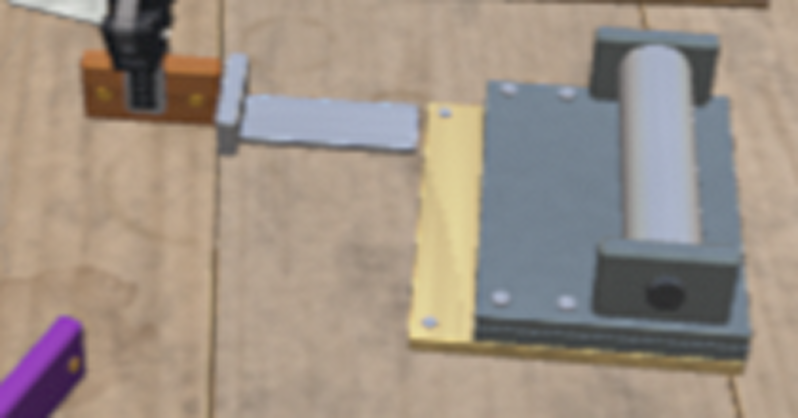

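```bash
python3 - <<'E'
from h import *
a=np.radians(6.3); ex=np.array([np.cos(a),-np.sin(a)]); ey=np.array([np.sin(a),np.cos(a)])
def fit(B):
    k=np.linalg.lstsq(np.c_[B[:,:2]@ex-.5,B[:,:2]@ey-.115,np.ones(len(B))],B[:,2],rcond=None)[0]; return np.degrees(k[:2]).round(2),k[2].round(4),len(B)
P,C=cloud('w3'); print('w3 table',fit(P[box(P,.4,.7,-.1,.3,-.01,.01)]))
g=abs(C[:,0]-C[:,2])<35
print('w3 blade',fit(P[box(P,.48,.62,-.05,.16,.066,.085)&g]))
m=box(P,.38,.44,0.05,.09,.105,.13); print('handle top',fit(P[box(P,.40,.462,0.05,.09,.105,.13)]))
D,C=cloud('d3'); g=abs(C[:,0]-C[:,2])<35
print('side table',fit(D[box(D,.4,.6,-.1,.2,-.01,.01)]))
print('side blade',fit(D[box(D,.475,.555,0.03,.09,.066,.085)&g]))
for n,pr in (('guard bolts',((364,223),(362,278))),('bolts2',((379,225),(379,279))),('bed bolts',((347,230),(343,285)))):
    w=[world('d3',*p) for p in pr]; print(n,[ (x[:2]@ex,x[:2]@ey,x[2]) for x in np.round(w,4)], np.mean([x[:2]@ey for x in w]))
m=box(D,.6,.8,-.2,.25,.07,.09); l=D[m][:,:2]@ey; print('cheek l',np.percentile(l,[.2,1,99,99.8]))
E
```

```text
w3 table (array([-0.02, -0.01]), np.float64(0.0008), 147053)
w3 blade (array([-0.05, -0.03]), np.float64(0.074), 17027)
handle top (array([-4.22,  1.46]), np.float64(0.1069), 14219)
side table (array([0.01, 0.12]), np.float64(0.0012), 6345)
side blade (array([0.  , 1.22]), np.float64(0.074), 492)
guard bolts [(np.float64(0.6166285865722935), np.float64(0.2059088055957189), np.float64(0.0371)), (np.float64(0.6155708822285232), np.float64(0.020472883343526416), np.float64(0.0367))] 0.11316618697648137
bolts2 [(np.float64(0.6516554594198072), np.float64(0.20303510092681024), np.float64(0.0364)), (np.float64(0.650677109956055), np.float64(0.020525559169874214), np.float64(0.0372))] 0.11177854127536979
bed bolts [(np.float64(0.5780764157939959), np.float64(0.20517387139391588), np.float64(0.0134)), (np.float64(0.5774162958324077), np.float64(0.019781842866159822), np.float64(0.0132))] 0.11249260528686794
cheek l [0.00737927 0.00949317 0.21098115 0.21593904]
```

The blade is level. In the machine's frame (l is distance along machine y), the throat centre is at l≈0.112, the guard front at f≈0.603, and the nose at ≈0.562. I'll advance 20 mm, shift to about s=-24 mm, and lower to throat height.

Emit:
move_arm([
  [[0, 0, 0], [0.08, -0.15, 0], 1],
  [[0, 0, 0], [0.168, -0.304, 0], 1],
  [[0, 0, 0], [0.168, -0.304, -0.2], 1],
  [[0, 0, 0], [0.168, -0.304, -0.4], 1],
  [[0, 0, 0], [0.168, -0.304, -0.525], 1],
  [[0, 0, 0], [0.168, -0.304, -0.525], 1],
  [[0, 0, 0], [0.168, -0.304, -0.525], 1],
], grip_force=100)

```text
time: 7.8
tool_pos: [0.4365, 0.0411, 0.0303]
tcp_rot: [-3.137, 0.173, -0.002]
wrist_force: [1.4, 1.1, -1.2]
width: 0.167
```

```bash
cat >> h.py <<'E'
a=np.radians(6.3); ex=np.array([np.cos(a),-np.sin(a)]); ey=np.array([np.sin(a),np.cos(a)])
def st():
    s=status.read_state(); p=s['tool_pos']; F=s['wrist_force']; print('t',s['time'],'f',round(p[:2]@ex,4),'l',round(p[:2]@ey,4),'z',round(p[2],4),'Ff',round(F[:2]@ex,1),'Fl',round(F[:2]@ey,1),'Fz',round(F[2],1),'tq',s['torque'].round(2),'yaw',np.degrees(2*np.arctan2(s['tcp_rot'][1],s['tcp_rot'][0])).round(2)%360)
E
python3 - <<'E'
from h import *
st(); snap('wrist','w4')
def fit(B):
    k=np.linalg.lstsq(np.c_[B[:,:2]@ex-.5,B[:,:2]@ey-.115,np.ones(len(B))],B[:,2],rcond=None)[0]; return np.degrees(k[:2]).round(2),k[2].round(4),len(B)
P,C=cloud('w4'); g=abs(C[:,0]-C[:,2])<35
B=P[box(P,.49,.59,-.05,.16,.015,.03)&g]; print('blade',fit(B),rect(B),np.percentile(B[:,:2]@ey,[1,99]))
E
```

```text
t 7.8 f 0.4294 l 0.0887 z 0.0303 Ff 1.2 Fl 1.2 Fz -1.2 tq [-0.01  0.1   0.01] yaw 353.7
blade (array([-0.2,  0.1]), np.float64(0.0229), 19369) (array([518.3,  36.9]), array([50.4, 52.6]), 84.25, 19369) [0.0689849  0.10814725]
```

View pics/w4.png

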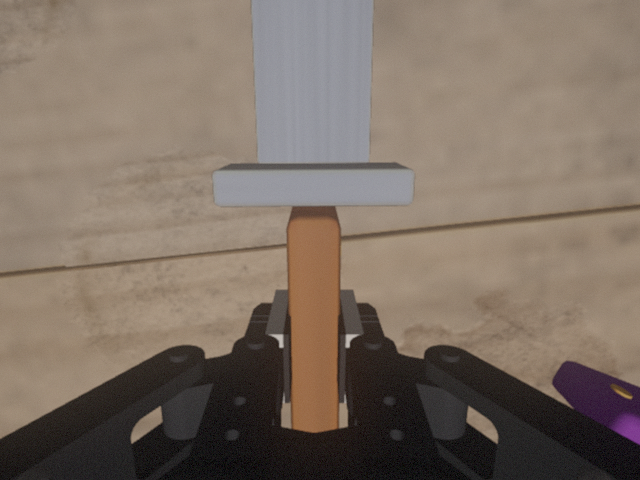

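Emit:
move_arm([
  [[0, 0, 0], [0.03, -0.003, -0.015], 1],
  [[0, 0, 0], [0.1, -0.011, -0.015], 1],
  [[0, 0, 0], [0.2, -0.022, -0.015], 1],
  [[0, 0, 0], [0.3, -0.033, -0.015], 1],
  [[0, 0, 0], [0.4, -0.044, -0.015], 1],
  [[0, 0, 0], [0.5, -0.055, -0.015], 1],
  [[0, 0, 0], [0.55, -0.061, -0.015], 1],
  [[0, 0, 0], [0.55, -0.061, -0.015], 1],
])

```text
time: 8.85
tool_pos: [0.4911, 0.0351, 0.0283]
tcp_rot: [3.137, -0.172, -0.0]
wrist_force: [-0.1, -0.2, -1.9]
width: 0.168
```

```bash
python3 -c "
from h import *
st()"
```

```text
t 8.85 f 0.4843 l 0.0888 z 0.0283 Ff -0.1 Fl -0.2 Fz -1.9 tq [0.02 0.07 0.02] yaw 353.72
```

Emit:
move_arm([
  [[0, 0, 0], [0.02, -0.002, 0], 1],
  [[0, 0, 0], [0.04, -0.004, 0], 1],
  [[0, 0, 0], [0.06, -0.007, 0], 1],
  [[0, 0, 0], [0.06, -0.007, 0], 1],
])

```text
time: 9.35
tool_pos: [0.4969, 0.0345, 0.0284]
tcp_rot: [-3.137, 0.172, -0.0]
wrist_force: [0.1, -0.3, -2.2]
width: 0.167
```

Emit:
move_arm([
  [[0, 0, 0], [0.01, -0.001, 0], 1],
  [[0, 0, 0], [0.02, -0.002, 0], 1],
  [[0, 0, 0], [0.02, -0.002, 0], 1],
])

```text
time: 9.72
tool_pos: [0.4989, 0.0343, 0.0283]
tcp_rot: [3.137, -0.172, 0.0]
wrist_force: [0.6, 0.1, -2.3]
width: 0.167
```

Emit:
move_arm([
  [[0, 0, 0], [0.01, -0.001, 0], 1],
  [[0, 0, 0], [0.02, -0.002, 0], 1],
  [[0, 0, 0], [0.02, -0.002, 0], 1],
])

```text
time: 10.1
tool_pos: [0.5008, 0.0341, 0.0283]
tcp_rot: [-3.137, 0.172, 0.0]
wrist_force: [0.5, 0.8, -1.6]
width: 0.166
```

Emit:
move_arm([
  [[0, 0, 0], [0.01, -0.001, 0], 1],
  [[0, 0, 0], [0.02, -0.002, 0], 1],
  [[0, 0, 0], [0.02, -0.002, 0], 1],
])

```text
time: 10.48
tool_pos: [0.5029, 0.0339, 0.0283]
tcp_rot: [-3.137, 0.172, -0.0]
wrist_force: [0.4, 1.0, -2.2]
width: 0.167
```

Emit:
move_arm([
  [[0, 0, 0], [0.01, -0.001, 0], 1],
  [[0, 0, 0], [0.02, -0.002, 0], 1],
  [[0, 0, 0], [0.02, -0.002, 0], 1],
])

```text
time: 10.85
tool_pos: [0.5049, 0.0337, 0.0283]
tcp_rot: [-3.137, 0.172, -0.0]
wrist_force: [-0.3, 1.7, -2.0]
width: 0.167
```

Emit:
move_arm([
  [[0, 0, 0], [0.01, -0.001, 0], 1],
  [[0, 0, 0], [0.01, -0.001, 0], 1],
])

```text
time: 11.1
tool_pos: [0.5059, 0.0336, 0.0283]
tcp_rot: [-3.137, 0.172, -0.0]
wrist_force: [0.7, -0.4, -1.8]
width: 0.17
```

Emit:
move_arm([
  [[0, 0, 0], [0.01, -0.001, 0], 1],
  [[0, 0, 0], [0.02, -0.002, 0], 1],
  [[0, 0, 0], [0.02, -0.002, 0], 1],
])

```text
time: 11.48
tool_pos: [0.508, 0.0334, 0.0283]
tcp_rot: [-3.137, 0.172, -0.0]
wrist_force: [0.1, -0.4, -1.9]
width: 0.169
```

```bash
python3 - <<'E'
from h import *
st(); snap('side','d5'); snap('wrist','w5')
P,C=cloud('w5'); g=abs(C[:,0]-C[:,2])<35
f=P[:,:2]@ex; l=P[:,:2]@ey
m=g&(P[:,2]>.036)&(P[:,2]<.045)&(l>.03)&(l<.15)&(f<.58); print('cross',np.percentile(f[m],[1,50,99]),np.median(P[m][:,2]))
m=g&(P[:,2]>.028)&(P[:,2]<.037)&(f>.58); print('guard front',np.percentile(f[m],[.2,1,5]) if m.sum() else None,m.sum())
z=np.load('d5.npz'); p=z['p'][200:310,230:440,::-1]; cv2.imwrite('pics/c5.png',cv2.resize(p,None,fx=3.8,fy=3.8,interpolation=cv2.INTER_CUBIC))
E
```

```text
t 11.475 f 0.5012 l 0.0889 z 0.0283 Ff 0.1 Fl -0.4 Fz -1.9 tq [0.11 0.07 0.1 ] yaw 353.72
cross [0.50971766 0.55078627 0.55695759] 0.04051611501693547
guard front [0.60201022 0.60214351 0.60235924] 9278
```

View pics/c5.png

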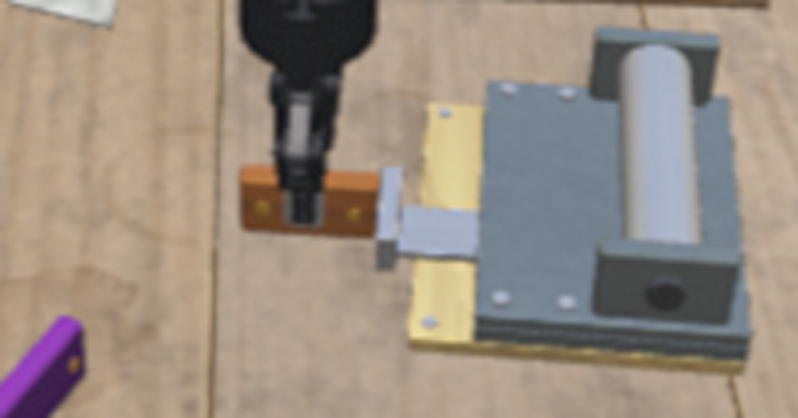

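The side crop shows the blade in the throat, from (400,230) to the guard at (478,232). The wrist cloud puts the gap from cross-piece to guard at 45 mm. The nose is therefore 55 mm in, 10 mm past the key face, with no force and no slip in the grip, so the first lateral guess seems to have hit the keyway. I'll carry on gently.

Emit:
move_arm([
  [[0, 0, 0], [0.02, -0.002, 0], 1],
  [[0, 0, 0], [0.04, -0.004, 0], 1],
  [[0, 0, 0], [0.06, -0.007, 0], 1],
  [[0, 0, 0], [0.08, -0.009, 0], 1],
  [[0, 0, 0], [0.08, -0.009, 0], 1],
])

```text
time: 12.2
tool_pos: [0.5161, 0.0325, 0.0283]
tcp_rot: [-3.137, 0.172, -0.001]
wrist_force: [0.0, 1.5, -2.5]
width: 0.166
```

```bash
python3 -c "
from h import *
st()"
```

```text
t 12.2 f 0.5095 l 0.0889 z 0.0283 Ff -0.1 Fl 1.5 Fz -2.5 tq [0.19 0.06 0.11] yaw 353.72
```

Emit:
move_arm([
  [[0, 0, 0], [0.03, 0.002, 0], 1],
  [[0, 0, 0], [0.06, -0.002, 0], 1],
  [[0, 0, 0], [0.09, -0.005, 0], 1],
  [[0, 0, 0], [0.12, -0.008, 0], 1],
  [[0, 0, 0], [0.12, -0.008, 0], 1],
])

```text
time: 12.82
tool_pos: [0.5282, 0.0316, 0.0284]
tcp_rot: [-3.137, 0.172, -0.001]
wrist_force: [0.4, -0.1, -2.4]
width: 0.17
```

```bash
python3 -c "
from h import *
st()"
```

```text
t 12.825 f 0.5215 l 0.0894 z 0.0284 Ff 0.4 Fl -0.1 Fz -2.4 tq [ 0.   -0.01  0.02] yaw 353.71
```

Emit:
move_arm([
  [[0, 0, 0], [0.03, -0.003, 0], 1],
  [[0, 0, 0], [0.06, -0.007, 0], 1],
  [[0, 0, 0], [0.1, -0.011, 0], 1],
  [[0, 0, 0], [0.14, -0.015, 0], 1],
  [[0, 0, 0], [0.18, -0.02, 0], 1],
  [[0, 0, 0], [0.18, -0.02, 0], 1],
])

```text
time: 13.58
tool_pos: [0.5463, 0.0296, 0.0284]
tcp_rot: [-3.137, 0.172, -0.001]
wrist_force: [0.5, -1.0, -1.3]
width: 0.167
```

Emit:
move_arm([
  [[0, 0, 0], [0.01, -0.001, 0], 1],
  [[0, 0, 0], [0.02, -0.002, 0], 1],
  [[0, 0, 0], [0.03, -0.003, 0], 1],
  [[0, 0, 0], [0.03, -0.003, 0], 1],
])

```text
time: 14.08
tool_pos: [0.5488, 0.0294, 0.0283]
tcp_rot: [-3.137, 0.172, -0.0]
wrist_force: [-0.1, -1.3, -2.1]
width: 0.176
```

Emit:
move_arm([
  [[0, 0, 0], [0.01, -0.001, 0], 1],
  [[0, 0, 0], [0.02, -0.002, 0], 1],
  [[0, 0, 0], [0.02, -0.002, 0], 1],
])

```text
time: 14.45
tool_pos: [0.5509, 0.0292, 0.0283]
tcp_rot: [-3.137, 0.172, -0.0]
wrist_force: [0.9, 0.0, -1.5]
width: 0.167
```

```bash
python3 -c "
from h import *
st()"
```

```text
t 14.45 f 0.5444 l 0.0895 z 0.0283 Ff 0.9 Fl 0.1 Fz -1.5 tq [-0.02  0.04  0.04] yaw 353.72
```

Emit:
move_arm([
  [[0, 0, 0], [0.01, -0.001, 0], 1],
  [[0, 0, 0], [0.01, -0.001, 0], 1],
])

```text
time: 14.7
tool_pos: [0.5518, 0.0291, 0.0283]
tcp_rot: [3.137, -0.172, 0.0]
wrist_force: [0.1, -0.3, -1.8]
width: 0.17
```

Emit:
move_arm([
  [[0, 0, 0], [0.01, -0.001, 0], 1],
  [[0, 0, 0], [0.01, -0.001, 0], 1],
])

```text
time: 14.95
tool_pos: [0.5529, 0.029, 0.0283]
tcp_rot: [-3.137, 0.172, -0.0]
wrist_force: [0.2, -0.5, -1.7]
width: 0.165
```

Emit:
move_arm([
  [[0, 0, 0], [0.01, -0.001, 0], 1],
  [[0, 0, 0], [0.01, -0.001, 0], 1],
])

```text
time: 15.2
tool_pos: [0.5531, 0.029, 0.0281]
tcp_rot: [-3.137, 0.172, 0.002]
wrist_force: [-3.2, 0.3, -1.0]
width: 0.168
```

Emit:
move_arm([
  [[0, 0, 0], [0.01, -0.001, 0], 1],
  [[0, 0, 0], [0.01, -0.001, 0], 1],
])

```text
time: 15.45
tool_pos: [0.5531, 0.029, 0.028]
tcp_rot: [-3.137, 0.172, 0.005]
wrist_force: [-5.4, 1.4, 2.0]
width: 0.167
```

Contact came where expected. While still lightly pressed, I'll lower the gauge onto the bed and check squareness before releasing.

Emit:
move_arm([
  [[0, 0, 0], [0, 0, -0.01], 1],
  [[0, 0, 0], [0, 0, -0.017], 1],
  [[0, 0, 0], [0, 0, -0.017], 1],
])

```text
time: 15.82
tool_pos: [0.5531, 0.029, 0.0265]
tcp_rot: [-3.137, 0.172, 0.005]
wrist_force: [-6.1, 1.9, 4.2]
width: 0.171
```

```bash
cat > chk.py <<'E'
from h import *
import sys
st(); n=sys.argv[1]; snap('wrist',n)
P,C=cloud(n); g=abs(C[:,0]-C[:,2])<35
f=P[:,:2]@ex; l=P[:,:2]@ey; z=P[:,2]
for nm,zl,zh,fl,fh,l0,l1,pc in (('cross',.034,.046,.55,.62,.05,.13,98),('guard',.028,.0365,.595,.68,-.02,.2,2)):
    if nm=='cross': m0=g&(z>zl)&(z<zh)&(f>.575)&(f<.607)
    else: m0=g&(z>zl)&(z<zh)&(f>fl)&(f<fh)
    r=[]
    for y in np.arange(l0,l1,.004):
        m=m0&(abs(l-y)<.002)
        if m.sum()>10: r.append((y,np.percentile(f[m],pc)))
    r=np.array(r)
    if nm=='guard': r=r[(r[:,0]<.05)|(r[:,0]>.13)]
    k=np.polyfit(r[:,0]-.09,r[:,1],1); print(nm,'f at l=.09: %.4f'%k[1],'slope deg %.2f'%np.degrees(k[0]),'z %.4f'%np.median(z[m0]),r[0].round(4),r[-1].round(4),len(r))
E
python3 chk.py w6
```

```text
t 15.825 f 0.5466 l 0.0896 z 0.0265 Ff -6.2 Fl 1.2 Fz 4.2 tq [ 0.1   0.89 -0.12] yaw 353.71
cross f at l=.09: 0.6064 slope deg 0.13 z 0.0384 [0.05   0.6068] [0.126 0.607] 20
guard f at l=.09: 0.6038 slope deg 0.16 z 0.0338 [0.008  0.6041] [0.188  0.6033] 26
```

View pics/w6.png

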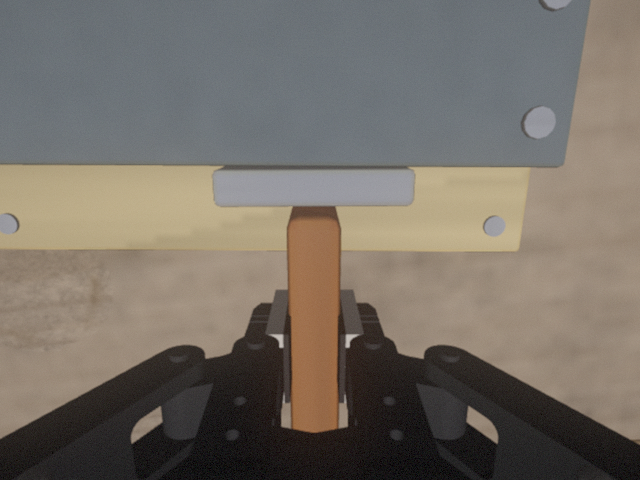

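The cross-piece, at (314,185), sits flush and parallel against the guard edge (row 165), and the blade has no room left to go in. Releasing and lifting away.

Emit:
move_arm([
  [[0, 0, 0], [0, 0, 0], 0.6],
  [[0, 0, 0], [0, 0, 0], 0.4],
  [[0, 0, 0], [0, 0, 0], 0.2],
  [[0, 0, 0], [0, 0, 0], 0],
  [[0, 0, 0], [0, 0, 0], 0],
  [[0, 0, 0], [0, 0, 0], 0],
])

```text
time: 16.62
tool_pos: [0.5548, 0.0288, 0.0266]
tcp_rot: [-3.137, 0.172, -0.0]
wrist_force: [0.2, 0.2, 1.1]
width: 0.498
```

Emit:
move_arm([
  [[0, 0, 0], [0, 0, 0.1], 0],
  [[0, 0, 0], [0, 0, 0.3], 0],
  [[0, 0, 0], [0, 0, 0.6], 0],
  [[0, 0, 0], [0, 0, 1], 0],
  [[0, 0, 0], [0, 0, 1], 0],
])

```text
time: 17.25
tool_pos: [0.5583, 0.0288, 0.1316]
tcp_rot: [-3.136, 0.172, -0.014]
wrist_force: [1.0, 0.5, -0.3]
width: 0.505
```

Emit:
move_arm([
  [[0, 0, 0], [-0.3, 0, 0.3], 0],
  [[0, 0, 0], [-0.5, 0, 0.5], 0],
  [[0, 0, 0], [-0.5, 0, 0.5], 0],
])

```text
time: 17.62
tool_pos: [0.5047, 0.0289, 0.1778]
tcp_rot: [-3.137, 0.172, -0.004]
wrist_force: [0.8, 0.3, -0.0]
width: 0.502
```

```bash
python3 chk.py w7; python3 - <<'E'
from h import *
snap('side','d7')
a=np.load('d0.npz')['p'];b=np.load('d7.npz')['p']
cv2.imwrite('pics/c7.png',np.hstack([cv2.resize(cv2.imread('pics/w7.png'),(400,300)),cv2.resize(b[180:420,200:520,::-1],(400,300))]))
E
```

```text
t 17.625 f 0.4984 l 0.0841 z 0.1778 Ff 0.7 Fl 0.4 Fz -0.0 tq [ 0.02 -0.03 -0.03] yaw 353.72
cross f at l=.09: 0.6062 slope deg -0.25 z 0.0382 [0.05   0.6066] [0.122  0.6067] 19
guard f at l=.09: 0.6030 slope deg 0.23 z 0.0338 [0.008  0.6034] [0.196  0.6036] 28
```

View pics/c7.png

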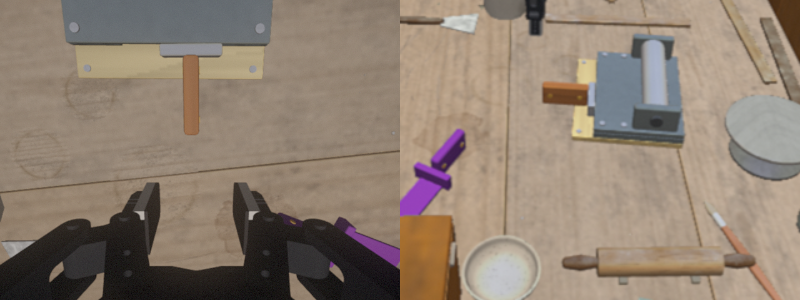

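It looks home in both views: cross-piece at (190,48) along the guard edge on the left, gauge in the throat at (570,95) on the right. One last numeric check that the release didn't shift it.

```bash
python3 - <<'E'
from h import *
for n in ('w6','w7'):
    P,C=cloud(n); g=abs(C[:,0]-C[:,2])<30; f=P[:,:2]@ex; l=P[:,:2]@ey; z=P[:,2]
    m=g&(z>.0365)&(z<.0415)&(f>.57)&(f<.606)&(l>.055)&(l<.125)
    print(n,m.sum(),'l',np.percentile(l[m],[1,99]).round(4),'z',np.median(z[m]).round(4))
    for s in (-1,1):
        k=m&(abs(l-.09-s*.022)<.006); print('  side',s,'f edges',np.percentile(f[k],[2,98]).round(4))
    k=g&(z>.031)&(z<.0355)&(f>.595)&(f<.66)
    for y in (.05,.14): q=k&(abs(l-y)<.006); print('  guard front at',y,np.percentile(f[q],1).round(4))
E
```

```text
w6 7489 l [0.0584 0.1199] z 0.0387
  side -1 f edges [0.5909 0.6023]
  side 1 f edges [0.5907 0.602 ]
  guard front at 0.05 0.6029
  guard front at 0.14 0.6035
w7 1938 l [0.0581 0.1198] z 0.0387
  side -1 f edges [0.5907 0.602 ]
  side 1 f edges [0.5906 0.6019]
  guard front at 0.05 0.6027
  guard front at 0.14 0.6032
```

Nothing shifted: both ends of the cross-piece are flush within measurement error. Handing in.

```bash
python3 -c "
from h import *
print(order.finish_job())"
```

```text
the job is handed in; nothing more can be done
None
```

The gauge is home in the slab roller, its cross-piece against the front, and I have let go and handed the job in. It took about 18 s of the 64 s allowed.

**What I did:** I gripped the steel and wood gauge, not the purple one, by its handle and turned it square to the roller. I slid the blade into the throat near the machine's right-hand end, at about y = -23 mm. The blade went straight into the keyway there, so no sideways search was needed. I then pushed slowly until the cross-piece touched, at about 5–6 N, lowered the gauge onto the bed, opened the gripper and backed away.

**Last checks:**
- **Fit:** the front edge of the cross-piece measured 0.602 m at both ends, and the guard's front measured 0.603 m. The difference is within camera error.
- **After release:** the gauge had not moved by more than about 0.3 mm, and the robot was clear of everything.
- **Loose things:** the bowl and rolling pin looked undisturbed in the last side view. I did not measure them, the strip or the rib.
- **Disagreement:** the line-fit check gave a cross-piece position 3 mm past the guard, because guard pixels got into that fit. I redid the measurement with a tighter selection, and the figures above come from that.

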